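# Load the fin-fitting kit tray

### The job

Load the fin-fitting kit tray with the hardware lying mixed about the bench: the long centre fin box flat in the long bay, the two short side fin boxes flat in the two short bays, one in each, and the leash plug flat in the empty round recess between the two plugs already there. Only when all of these low parts are in, stand the tall hardener bottle upright in the round recess of its own insert, so that it is never in your way, and do not knock the bottle over at any time. Let go of everything at the end.

Things in the scene. Friction and masses are not known exactly. Their poses are not given: they have to be found in the camera images.
- centre_box: long centre fin box: a black plastic trough 160 mm long, 28 mm wide, 22 mm high, with half-round ends, an open slot 128 mm long and 9 mm wide along its top and a small brass nut in the slot; about 60 g. It lies slot up on the bench; origin at the centre of its underside, x along its length, z up. Grip it across its 28 mm width at the middle.
- side_box_a: short side fin box: the same black plastic section, 68 mm long, 28 mm wide, 22 mm high, half-round ends, a slot 36 mm long and two steel grub screws on top; 28 g. It lies slot up on the bench; origin at the centre of its underside, x along its length, z up. Identical to side_box_b; either may go in either short bay.
- side_box_b: short side fin box, identical to side_box_a.
- plug: loose leash plug: a round black plastic cup, diameter 32 mm, height 22 mm, with a thin steel pin across its mouth; 20 g. It stands mouth up on the bench; origin at the centre of its underside, z up.
- bottle: hardener bottle: white, round, 34 mm in diameter up to a height of 70 mm, then a shoulder and a black cap of 24 mm diameter; 100 mm high in all; about 90 g. It stands upright on the bench; origin at the centre of its underside, z up.
- long_bay: long bay: fixed plywood insert 190 x 60 x 13 mm, one of four side by side (61 mm apart, any order) in a shallow tray; origin: centre of its underside, 8 mm above the bench; x along its length, z up. One open bay, 178 x 48 mm inside, centred on the origin; floor 5 mm above the origin, rims 8 mm high all round; the tray's own lip is lower. The centre fin box goes here, lengthways.
- short_bays: two short bays: fixed plywood insert 190 x 60 x 13 mm, one of four side by side (61 mm apart, any order) in a shallow tray; origin: centre of its underside, 8 mm above the bench; x along its length, z up. Two open bays end to end, 86 x 48 mm inside, centred at x = +46.5 and -46.5 mm; floors 5 mm above the origin, rims 8 mm high. One side fin box goes lengthways in each.
- plug_bay: plug insert: fixed plywood insert 190 x 60 x 13 mm, one of four side by side (61 mm apart, any order) in a shallow tray; origin: centre of its underside, 8 mm above the bench; x along its length, z up. Three round recesses 8 mm deep, floors 5 mm above the origin: at x = +60 and -60 mm with fixed plugs (tops 27 mm above it); the middle one, 48 mm across, cork-floored, is for the loose plug.
- bottle_bay: bottle insert: fixed plywood insert 190 x 60 x 13 mm, one of four side by side (61 mm apart, any order) in a shallow tray; origin: centre of its underside, 8 mm above the bench; x along its length, z up. Slab with a single round recess at the origin, 52 mm across, 8 mm deep, cork floor 5 mm above the origin; a hex key is let into one end. The bottle stands here.
Not all that is in view belongs to the job. There is more than one size of the centre_box; the one meant has the size given above.

How it is judged:
By the outcome, as a careful person would: the job done as asked, in the order asked, and still so for the second after the job is handed in, with the robot touching nothing.
It also fails if it takes over 125 s, if anything falls off the work surface, if the arm or the gripper's body presses on something with over 40 N, if the wrist force passes 120 N, or if a joint passes its speed limit or range.

### The arm

A 7-joint arm with a two-finger parallel gripper is mounted at the origin on the work surface. World frame = base frame: x ahead of the robot, y to its left, z up, the work surface at z = 0. Lengths are in m, angles in rad, forces in N, time in s.
With the tool pointing down it reaches from about 0.4 to 0.875 m from the base axis. Payload 6.5 kg.
Tool frame: the origin (TCP) lies midway between the tips of the shut fingers; the grasp point (between the pads) lies 19 mm behind it (env.grasp_offset is the distance from the TCP to the grasp point, in m); z points along the fingers, y is the line along which they close (so a half turn about z gives the same grasp; the last joint's range is limited). The gripper opens to 85 mm and grips with 20 to 120 N. Pads are 22 mm wide; open, the fingers measure 114 mm over their backs; the gripper's body (76 mm by 85 mm) begins 54 mm behind the grasp point. The pads swing forward as they close: fully open they stand 13 mm farther back than shut.
Start: joints at [-1.368, 0.536, -0.004, 1.538, 0.003, 1.067, -0.071], TCP at [0.173, 0.627, 0.231] pointing down, gripper open.
Joint ranges: [-2.7, 2.7], [-0.37, 2.16], [-1.27, 1.26], [0.24, 2.4], [-1.31, 4.45], [0.19, 1.91], [-2.76, 2.76]. Speed limits (rad/s): [2.39, 2.39, 3.14, 3.14, 3.14, 3.14, 3.14].

### API

Orientations are given as a 3x3 rotation matrix whose columns are the frame's x, y, z axes.
In Python, from plant import env gives the robot as it stands.
- The arm moves only by the shell command python3 -m creep 'ROWS'. ROWS is JSON, a list of rows, each an object of numbers: "dx", "dy", "dz": the shift along the tool's x, y, z in units of 25 mm (1.0 is 25 mm); "ax", "ay", "az": the turn, a rotation vector about the tool's x, y, z in units of 5 degrees (1.0 is 5 degrees); "fingers": the opening, from 0 (shut) to 1 (fully open). A call has 1 to 5 rows; each row shifts and turns the commanded pose from where the row before left it, along the tool's axes as they then stand; what a row does not reach is not made up. A row lasts 1/8 s, in which the tool goes at most 62.5 mm and 10.7 degrees, less where a joint would pass 70% of its speed; a pose out of reach is approached as far as the arm can. A call is refused whole if a number of a shift passes 1 or a number of a turn 1, either way. A call with a gripper value outside its range is refused whole. The fingers move at their own pace and stop on an object; the grip force is fixed at half the most. Time passes only in rows, so rows that do not move let the fingers close. It gives the time, the measured TCP pose, the force, the opening and the grip force at its end, in the units of the state.
- env.sense(): the state, without advancing time (a new reading comes with each control period).
- env.camera(name): name is "side" or "top"; returns (picture, depth): 400x640x3 uint8, red, green, blue; 400x640 float32, m along the optical axis (not along the pixel's ray), 0 where there is no reading.
- env.get_calibration(name): a dict with "fov_y" (degrees; the focal length in pixels is half the picture's height over the tangent of half this angle, whatever the lens; pixels are square), "cx", "cy" (the principal point, pixels), "dist" ([k1, k2, p1, p2, k3] as OpenCV has them; the pictures are not rectified), "pose" (4x4, takes a point from camera to world coordinates). Camera axes: x right, y up, looking along -z (the intrinsics and any distortion apply to the point x, -y, -z); pixel columns grow to the right and rows downward; lengths in m; the calibration is good to about 2 mm. A picture is of the moment at which its call begins. get_calibration takes no time and is no camera call.
- env.sign_off(): hands the job in; it is judged then, once.
Trained networks look in the newest picture that a camera, given by its name, has taken for a name from the list of things; names that differ only in an ending like _2 or _b are one class to them, and where a whole thing is asked for, a point or a joint stands for the part that bears it (a point fixed in the world has none). Each returns a list of dicts, best first, with "conf" (0 to 1); they miss things now and then, are a little off and sometimes report something else, mostly with a low value. They report only what shows in the picture. A call takes as long as a camera call. They do not tell look-alikes from the thing itself.
- env.cut_out(camera, target): "region" (400x640 bool, what is visible of it) and "extent" ([left, top, right, bottom] in pixels, round what is visible of it).
The state is a dict: "time_s": time; "q": joint angles; "qd": joint speeds; "tau": joint torques, N m; "position": TCP position; "eef_rot": TCP orientation; "force": force on the tool from outside, world axes, zero at the start; "ft_torque": the same for the moment, N m; "width": finger opening in m; "finger_force": force on a finger pad.
Only numpy, scipy, OpenCV 4.12 (cv2) and the standard library are available. Lean on these libraries where they do the work, as an engineer would, in place of code of your own. Each camera call takes 0.05 s, during which the arm holds its last target. There are 200 camera calls.

## Working session

There is one attempt and no reset: what is moved stays moved. The work goes in short steps, Python scripts to look and compute and a shell command to move; the robot and the scene stay as the last step left them, time stands still between calls to the robot, and variables do not carry over. Pictures are saved under pics/ and viewed, at most 14 in all, crops included, and the job is handed in when it is done.

```bash
mkdir -p pics; ls; python3 - <<'E'
from plant import env
import cv2,numpy as np
for n in("top","side"):
    p,d=env.camera(n); cv2.imwrite(f"pics/{n}0.png",p[...,::-1]); np.savez(f"{n}0.npz",p=p,d=d)
    c=env.get_calibration(n); print(n,c)
    for t in ("centre_box","side_box_a","plug","bottle","long_bay","short_bays","plug_bay","bottle_bay"):
        print(t,[(round(r["conf"],2),[int(v) for v in r["extent"]]) for r in env.cut_out(n,t)])
s=env.sense();print(s["time_s"],s["position"],s["eef_rot"])
E
```

```text
pics
top {'fov_y': 43.79584867228391, 'cx': 316.42739642026794, 'cy': 201.45992805009342, 'dist': array([0.01495907, 0.        , 0.        , 0.        , 0.        ]), 'pose': array([[ 0.14337431,  0.96692971, -0.21092828,  0.27008509],
       [-0.98966352,  0.14075789, -0.02744697,  0.03018696],
       [ 0.00315053,  0.21268322,  0.97711613,  1.29122151],
       [ 0.        ,  0.        ,  0.        ,  1.        ]])}
centre_box [(0.82, [265, 142, 296, 197]), (0.63, [153, 155, 183, 185]), (0.59, [141, 226, 174, 258])]
side_box_a [(0.83, [341, 158, 358, 182])]
plug [(0.61, [271, 229, 282, 244])]
bottle [(0.54, [335, 216, 348, 235])]
long_bay [(0.7, [432, 234, 500, 307])]
short_bays [(0.57, [399, 202, 464, 268])]
plug_bay [(0.97, [416, 219, 482, 285])]
bottle_bay [(0.84, [381, 182, 446, 252])]
side {'fov_y': 43.6364441013042, 'cx': 317.24682455507354, 'cy': 207.3876163574072, 'dist': array([-0.0570784,  0.       ,  0.       ,  0.       ,  0.       ]), 'pose': array([[ 0.71241105,  0.40698847, -0.57169125, -0.34796288],
       [-0.70146443,  0.38925073, -0.59701886, -0.83451187],
       [-0.02044856,  0.82634391,  0.56279446,  0.89356395],
       [ 0.        ,  0.        ,  0.        ,  1.        ]])}
centre_box [(0.77, [296, 178, 336, 204]), (0.55, [203, 176, 211, 197])]
side_box_a [(0.8, [354, 203, 373, 212]), (0.5, [215, 198, 238, 210])]
plug [(0.45, [272, 212, 281, 221])]
bottle [(0.88, [320, 206, 333, 234])]
long_bay [(0.8, [365, 285, 448, 307])]
short_bays [(0.73, [360, 250, 430, 275])]
plug_bay [(0.91, [367, 265, 440, 288])]
bottle_bay [(0.65, [353, 237, 427, 259])]
0.9 [0.17265288 0.62664927 0.23131271] [[-9.64094309e-01  2.65560087e-01  5.19279794e-05]
 [ 2.65560089e-01  9.64094310e-01  1.69358516e-05]
 [-4.55659833e-05  3.01177569e-05 -9.99999999e-01]]
```

View pictures.

```bash
cat > h.py <<'E'
import numpy as np,cv2
from plant import env
def K(n):
    c=env.get_calibration(n); f=200/np.tan(np.radians(c["fov_y"]/2))
    return np.array([[f,0,c["cx"]],[0,f,c["cy"]],[0,0,1]]),c["dist"],c["pose"]
def ray(n,uv):
    k,d,T=K(n); x=cv2.undistortPoints(np.float64(uv).reshape(-1,1,2),k,d)[:,0]
    return np.c_[x[:,0],-x[:,1],-np.ones(len(x))],T
def dep(n,uv,z):   # world points from depth
    r,T=ray(n,uv); return (r*np.reshape(z,(-1,1)))@T[:3,:3].T+T[:3,3]
def plane(n,uv,h): # world points at height h
    r,T=ray(n,uv); w=r@T[:3,:3].T; return T[:3,3]+w*((h-T[2,3])/w[:,2:])
def cloud(n,d,m=None):
    m=(d>0) if m is None else m&(d>0); v,u=np.nonzero(m); return dep(n,np.c_[u,v],d[v,u]),u,v
E
python3 - <<'E'
import cv2
a=cv2.imread("pics/top0.png");cv2.imwrite("pics/topc.png",cv2.resize(a[110:320,120:520],(800,420),interpolation=cv2.INTER_CUBIC))
a=cv2.imread("pics/side0.png");cv2.imwrite("pics/sidec.png",cv2.resize(a[140:320,170:470],(800,480),interpolation=cv2.INTER_CUBIC))
E
```

```text
(no output)
```

View pics/topc.png

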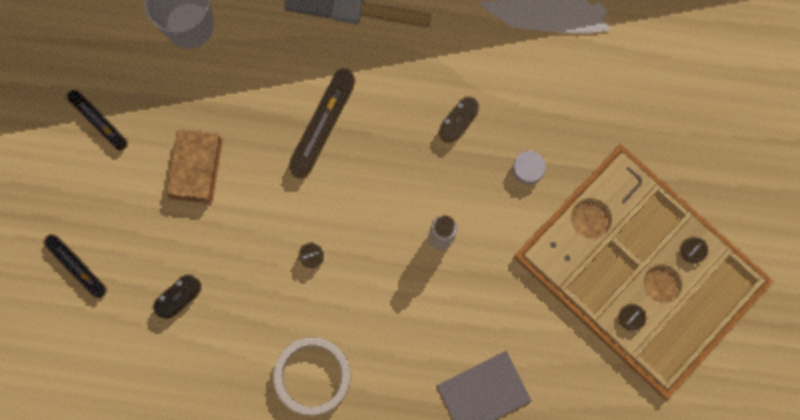

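View pics/sidec.png

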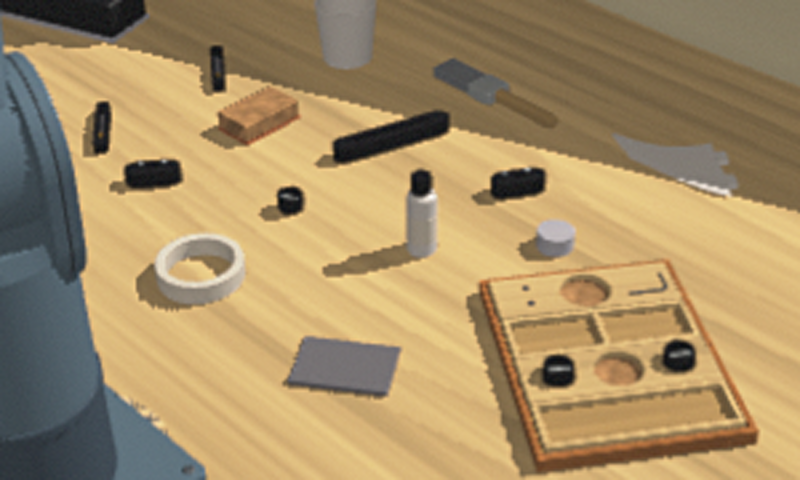

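Top view (full-image pixels): the real centre box is at (281,171). The thinner, shorter look-alikes are at (168,170) and (157,243). The side boxes are at (349,169) and (208,258), the loose plug at (275,237), the bottle at (341,226) and a pale lid (distractor) at (385,193). In the tray, the order from the far left is bottle, short, plug, long, with fixed plugs at (467,235) and (436,269).

```bash
cat > m.py <<'E'
from h import *
def dark(n,p,d,hmin=.0,thr=75):
    "dark blobs: height-based positions of top surface"
    hsv=p.max(2); m=(hsv<thr).astype(np.uint8)
    return m
def blob(n,p,d,box,h,thr):
    l,t,r,b=box; m=np.zeros(d.shape,bool); m[t:b,l:r]=True
    P,u,v=cloud(n,d,m); k=(P[:,2]>h-.009)&(P[:,2]<h+.009)&(p[v,u].max(1)<thr)
    P=P[k]; (c,s,a)=cv2.minAreaRect(np.float32(P[:,:2]*1000))
    if s[0]<s[1]: s=s[::-1]; a+=90
    return np.round([*c,*s,(a+90)%180-90,np.median(P[:,2])*1000,len(P)],1)
E
python3 - <<'E'
from m import *
B={"top":{"centre":(260,138,300,201),"thin1":(148,150,188,190),"thin2":(136,222,178,262),"sideA":(336,153,363,186),"sideB":(193,244,224,272),"plug":(267,227,286,248)},
"side":{"centre":(290,174,342,208),"sideA":(350,198,378,218),"sideB":(212,194,242,213),"plug":(270,207,287,222)}}
for n in B:
    z=np.load(n+"0.npz")
    for k,b in B[n].items(): print(n,k,blob(n,z["p"],z["d"],b,.022,110))
B={"top":{"f1":(456,222,480,246),"f2":(425,257,447,280),},"side":{"f1":(412,265,440,285),"f2":(370,268,392,288)}}
for n in B:
    z=np.load(n+"0.npz")
    for k,b in B[n].items(): print(n,k,blob(n,z["p"],z["d"],b,.035,90))
# bottle
for n,b in {"top":(330,210,352,240),"side":(318,200,336,240)}.items():
    z=np.load(n+"0.npz"); m=np.zeros((400,640),bool); m[b[1]:b[3],b[0]:b[2]]=1
    P,u,v=cloud(n,z["d"],m)
    for lo,hi in((.02,.065),(.085,.11)):
        Q=P[(P[:,2]>lo)&(P[:,2]<hi)]; print(n,"bottle",lo,len(Q),Q.min(0).round(3),Q.max(0).round(3))
# tray outline
z=np.load("top0.npz"); m=np.zeros((400,640),bool); m[175:312,370:510]=1
P,u,v=cloud("top",z["d"],m); Q=P[(P[:,2]>.016)&(P[:,2]<.028)]
print("tray",cv2.minAreaRect(np.float32(Q[:,:2]*1000)),np.median(Q[:,2]))
Q=P[(P[:,2]>.006)&(P[:,2]<.045)];print(cv2.minAreaRect(np.float32(Q[:,:2]*1000)))
E
```

```text
top centre [613.6 172.3 158.7  28.7 -17.5  20.6 516. ]
top thin1 [575.2 469.2 104.9  16.8  53.9  15.4 148. ]
top thin2 [379.7 456.7 104.1  18.8  53.5  15.3 150. ]
top sideA [644.9  -7.2  66.4  27.5 -32.   21.1 217. ]
top sideB [359.  319.3  65.3  28.5 -40.4  21.2 254. ]
top plug [436.2 156.8  30.6  28.8   7.5  20.2  61. ]
side centre [614.3 171.3 159.6  35.8 -18.7  20.7 298. ]
side sideA [643.6  -8.3  64.4  35.3 -29.8  19.9 140. ]
side sideB [359.7 318.1  66.1  35.8 -42.9  21.  132. ]
side plug [435.2 155.4  33.8  28.3 -85.8  18.2  54. ]
top f1 [ 511.8 -327.2   31.6   28.7  -83.    32.3   64. ]
top f2 [ 414.1 -256.4   30.2   27.9   87.7   34.3   60. ]
side f1 [ 509.6 -327.7   31.4   29.8   56.7   31.5   74. ]
side f2 [ 412.6 -259.9   35.    25.6   40.5   31.6   78. ]
top bottle 0.02 38 [ 0.469 -0.022  0.024] [0.484 0.011 0.065]
top bottle 0.085 78 [ 0.474 -0.016  0.087] [0.497 0.005 0.105]
side bottle 0.02 148 [ 0.466 -0.029  0.02 ] [0.493 0.009 0.063]
side bottle 0.085 62 [ 0.472 -0.018  0.085] [0.495 0.004 0.104]
tray ((506.05572509765625, -233.39222717285156), (344.7341613769531, 208.08538818359375), 54.26015090942383) 0.019832275677918343
((486.55157470703125, -258.56561279296875), (352.9016418457031, 353.1377258300781), 7.974711894989014)
```

```bash
python3 - <<'E'
import cv2
a=cv2.imread("pics/top0.png");cv2.imwrite("pics/cc.png",cv2.resize(a[135:205,255:365],(660,420),interpolation=cv2.INTER_CUBIC))
E
```

```text
(no output)
```

View pics/cc.png

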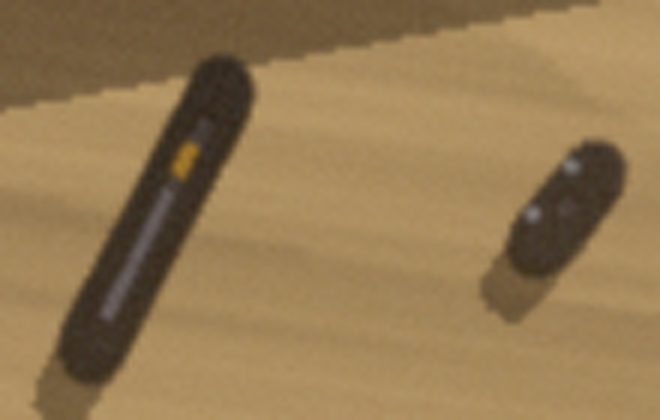

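The crop confirms it: the 160 × 28 mm box with the brass nut is at (281,171), and the thin ones measure about 105 × 17 mm. Next I refine the tray pose and write the move helper.

```bash
cat > go.py <<'E'
import sys; from h import *
# usage: go.py x y z closing_angle_deg  -> remaining shift in tool units (after turn) and turn units
x,y,z,a=map(float,sys.argv[1:5]); s=env.sense(); R=s["eef_rot"]; p=s["position"]
cur=np.degrees(np.arctan2(R[1,1],R[0,1])); d=(a-cur+90)%180-90
t=np.radians(cur+d); ty=np.array([np.cos(t),np.sin(t)]); tx=np.array([-ty[1],ty[0]])
e=np.array([x,y])/1000-p[:2]
print("t%.2f pos"%s["time_s"],(p*1000).round(1),"cl %.1f"%cur,"w %.1f ff %.1f"%(s["width"]*1000,s["finger_force"]),"F",np.round(s["force"],1),"q7 %.2f"%s["q"][6], "tilt %.2f"%np.degrees(np.arccos(min(1,-R[2,2]))))
print("az %.2f  dx %.2f dy %.2f dz %.2f"%(-d/5,e@tx/.025,e@ty/.025,(p[2]-z/1000)/.025))
E
python3 - <<'E'
from m import *
s=lambda u,v:(u/2+120-.25,v/2+110-.25)
print("recess plug/bottle",plane("top",[s(662,284),s(591,218)],.015)*1000)
for n in("top","side"):
    z=np.load(n+"0.npz");p,d=z["p"],z["d"]
    P,u,v=cloud(n,d); 
    for a in(-34.,-35.,-36.,-37):
      A=np.radians(a); X=np.array([np.cos(A),np.sin(A)]);Y=np.array([-X[1],X[0]])
      o=np.array([.462,-.293]); q=(P[:,:2]-o); qx,qy=q@X,q@Y
      k=(P[:,2]>.018)&(P[:,2]<.025)&(abs(qx)<.094)&(abs(qy-.0305)<.14)
      # long bay rims: end rims & side rims
      h=lambda c,w,r:np.histogram(w[c],np.arange(*r,.003))[0]
      f=(P[:,2]>.009)&(P[:,2]<.0165)&(abs(qx)<.08)&(abs(qy+.061)<.03)
      g=(P[:,2]>.009)&(P[:,2]<.0165)&(abs(qx)<.1)&(abs(qy+.061)<.018)
      print(n,a,"longbay floor y",np.percentile(qy[f],[2,98]).round(4),"slope",np.polyfit(qx[f],qy[f],1)[0].round(3),"x",np.percentile(qx[g],[1,99]).round(4))
      for sx in(1,-1):
        f=(P[:,2]>.009)&(P[:,2]<.0165)&(abs(qx-sx*.0465)<.035)&(abs(qy-.061)<.03)
        print("  short",sx,np.percentile(qy[f],[2,98]).round(4)) if a==-36 else 0
E
python3 go.py 359 319 120 48.5
```

```text
recess plug/bottle [[ 464.48163624 -294.19612389   15.        ]
 [ 537.04482135 -195.3594414    15.        ]]
top -34.0 longbay floor y [-0.0867 -0.0362] slope -0.02 x [-0.0971  0.0977]
top -35.0 longbay floor y [-0.0852 -0.0368] slope -0.009 x [-0.0974  0.0978]
top -36.0 longbay floor y [-0.0836 -0.037 ] slope 0.001 x [-0.0973  0.0928]
  short 1 [0.038  0.0855]
  short -1 [0.0387 0.0855]
top -37 longbay floor y [-0.0857 -0.0364] slope 0.008 x [-0.0965  0.0926]
side -34.0 longbay floor y [-0.0899 -0.0339] slope -0.002 x [-0.0969  0.0903]
side -35.0 longbay floor y [-0.0893 -0.0341] slope 0.009 x [-0.097   0.0899]
side -36.0 longbay floor y [-0.0899 -0.034 ] slope 0.02 x [-0.0979  0.0907]
  short 1 [0.0452 0.0881]
  short -1 [0.0469 0.0884]
side -37 longbay floor y [-0.0895 -0.0338] slope 0.026 x [-0.0982  0.0918]
t0.90 pos [172.7 626.6 231.3] cl 74.6 w 85.2 ff 0.0 F [ 0.  -1.2  0.6] q7 -0.07 tilt 0.00
az 5.22  dx -13.74 dy -4.28 dz 4.45
```

```bash
python3 -m creep '[{"az":0.87,"dz":0.5,"fingers":0.6},{"az":0.87,"dz":0.5,"fingers":0.6},{"az":0.87,"dz":0.5,"fingers":0.6},{"az":0.87,"dz":0.5,"fingers":0.6},{"az":0.87,"dz":0.5,"fingers":0.6}]'
python3 -m creep '[{"az":0.87,"fingers":0.6},{"dx":-0.98,"dy":-0.305,"fingers":0.6},{"dx":-0.98,"dy":-0.305,"fingers":0.6},{"dx":-0.98,"dy":-0.305,"fingers":0.6},{"dx":-0.98,"dy":-0.305,"fingers":0.6}]'
python3 -m creep '[{"dx":-0.98,"dy":-0.305,"fingers":0.6},{"dx":-0.98,"dy":-0.305,"fingers":0.6},{"dx":-0.98,"dy":-0.305,"fingers":0.6},{"dx":-0.98,"dy":-0.305,"fingers":0.6},{"dx":-0.98,"dy":-0.305,"fingers":0.6}]'
python3 -m creep '[{"dx":-0.98,"dy":-0.305,"fingers":0.6},{"dx":-0.98,"dy":-0.305,"fingers":0.6},{"dx":-0.98,"dy":-0.305,"dz":0.5,"fingers":0.6},{"dx":-0.98,"dy":-0.305,"dz":0.5,"fingers":0.6},{"dx":-0.98,"dy":-0.305,"dz":0.5,"fingers":0.6}]'
python3 -m creep '[{"fingers":0.6},{"fingers":0.6}]'
python3 go.py 359.3 318.8 9 49
```

```text
t0.90 pos [172.7 626.6 231.3] cl 74.6 w 85.2 ff 0.0 F [ 0.  -1.2  0.6] q7 -0.07 tilt 0.00
az 5.12  dx -13.71 dy -4.40 dz 8.89invalid input at $[0]: expected keys dx, dy, dz, ax, ay, az, fingers
invalid input at $[0]: expected keys dx, dy, dz, ax, ay, az, fingers
invalid input at $[0]: expected keys dx, dy, dz, ax, ay, az, fingers
invalid input at $[0]: expected keys dx, dy, dz, ax, ay, az, fingers
invalid input at $[0]: expected keys dx, dy, dz, ax, ay, az, fingers
```

```bash
python3 -m creep '[{"dx":0,"dy":0,"dz":0.5,"ax":0,"ay":0,"az":0.87,"fingers":0.6},{"dx":0,"dy":0,"dz":0.5,"ax":0,"ay":0,"az":0.87,"fingers":0.6},{"dx":0,"dy":0,"dz":0.5,"ax":0,"ay":0,"az":0.87,"fingers":0.6},{"dx":0,"dy":0,"dz":0.5,"ax":0,"ay":0,"az":0.87,"fingers":0.6},{"dx":0,"dy":0,"dz":0.5,"ax":0,"ay":0,"az":0.87,"fingers":0.6}]'
python3 -m creep '[{"dx":0,"dy":0,"dz":0,"ax":0,"ay":0,"az":0.87,"fingers":0.6},{"dx":-0.98,"dy":-0.305,"dz":0,"ax":0,"ay":0,"az":0,"fingers":0.6},{"dx":-0.98,"dy":-0.305,"dz":0,"ax":0,"ay":0,"az":0,"fingers":0.6},{"dx":-0.98,"dy":-0.305,"dz":0,"ax":0,"ay":0,"az":0,"fingers":0.6},{"dx":-0.98,"dy":-0.305,"dz":0,"ax":0,"ay":0,"az":0,"fingers":0.6}]'
python3 go.py 359.3 318.8 9 49
```

```text
time_s: 1.52
position: [0.1726, 0.6267, 0.1684]
eef_rot: [[-0.796, 0.606, 0.0], [0.606, 0.796, 0.0], [0.0, 0.0, -1.0]]
force: [0.5, -0.2, -0.5]
width: 0.0513
finger_force: 0.0
time_s: 2.15
position: [0.2262, 0.5383, 0.1689]
eef_rot: [[-0.749, 0.663, 0.0], [0.663, 0.749, 0.0], [0.0, 0.0, -1.0]]
force: [-0.1, -0.2, 1.0]
width: 0.0514
finger_force: 0.0
t2.15 pos [226.2 538.3 168.9] cl 48.5 w 51.4 ff 0.0 F [-0.1 -0.2  1. ] q7 -0.35 tilt 0.02
az -0.10  dx -9.78 dy -3.13 dz 6.40
```

```bash
python3 -m creep '[{"dx":-0.978,"dy":-0.313,"dz":0,"ax":0,"ay":0,"az":0,"fingers":0.6},{"dx":-0.978,"dy":-0.313,"dz":0,"ax":0,"ay":0,"az":0,"fingers":0.6},{"dx":-0.978,"dy":-0.313,"dz":0,"ax":0,"ay":0,"az":0,"fingers":0.6},{"dx":-0.978,"dy":-0.313,"dz":0,"ax":0,"ay":0,"az":0,"fingers":0.6},{"dx":-0.978,"dy":-0.313,"dz":0,"ax":0,"ay":0,"az":0,"fingers":0.6}]' >/dev/null
python3 -m creep '[{"dx":-0.978,"dy":-0.313,"dz":0,"ax":0,"ay":0,"az":0,"fingers":0.6},{"dx":-0.978,"dy":-0.313,"dz":0.6,"ax":0,"ay":0,"az":0,"fingers":0.6},{"dx":-0.978,"dy":-0.313,"dz":0.6,"ax":0,"ay":0,"az":0,"fingers":0.6},{"dx":-0.978,"dy":-0.313,"dz":0.6,"ax":0,"ay":0,"az":0,"fingers":0.6},{"dx":-0.978,"dy":-0.313,"dz":0.6,"ax":0,"ay":0,"az":0,"fingers":0.6}]' >/dev/null
python3 go.py 359.3 318.8 9 49
```

```text
t3.40 pos [357.7 317.4 108.6] cl 48.5 w 51.4 ff 0.0 F [-0.   1.   0.2] q7 0.12 tilt 0.04
az -0.10  dx -0.01 dy 0.08 dz 3.98
```

```bash
python3 -m creep '[{"dx":0,"dy":0,"dz":1,"ax":0,"ay":0,"az":-0.1,"fingers":0.6},{"dx":0,"dy":0,"dz":1,"ax":0,"ay":0,"az":0,"fingers":0.6},{"dx":0,"dy":0,"dz":1,"ax":0,"ay":0,"az":0,"fingers":0.6},{"dx":0,"dy":0,"dz":0.97,"ax":0,"ay":0,"az":0,"fingers":0.6},{"dx":0,"dy":0,"dz":0,"ax":0,"ay":0,"az":0,"fingers":0.6}]' >/dev/null
python3 go.py 359.3 318.8 9 49
python3 -m creep '[{"dx":0,"dy":0,"dz":0,"ax":0,"ay":0,"az":0,"fingers":0},{"dx":0,"dy":0,"dz":0,"ax":0,"ay":0,"az":0,"fingers":0},{"dx":0,"dy":0,"dz":0,"ax":0,"ay":0,"az":0,"fingers":0},{"dx":0,"dy":0,"dz":0,"ax":0,"ay":0,"az":0,"fingers":0}]'
python3 go.py 461.3 -216.4 150 54
```

```text
t4.03 pos [356.3 317.2   8.5] cl 49.0 w 50.8 ff 0.0 F [ 0.  -1.5  0.5] q7 0.16 tilt 0.17
az -0.00  dx -0.05 dy 0.13 dz -0.02
time_s: 4.53
position: [0.3578, 0.3188, 0.0108]
eef_rot: [[-0.755, 0.656, 0.001], [0.656, 0.755, 0.001], [-0.0, 0.002, -1.0]]
force: [-1.0, -0.5, 7.6]
width: 0.0261
finger_force: 59.8
t4.53 pos [357.8 318.8  10.8] cl 49.0 w 26.1 ff 59.8 F [-1.  -0.5  7.6] q7 0.16 tilt 0.12
az -1.00  dx -15.93 dy -14.89 dz -5.57
```

```bash
python3 -m creep '[{"dx":0,"dy":0,"dz":-0.5,"ax":0,"ay":0,"az":0,"fingers":0},{"dx":0,"dy":0,"dz":-1,"ax":0,"ay":0,"az":0,"fingers":0},{"dx":0,"dy":0,"dz":-1,"ax":0,"ay":0,"az":0,"fingers":0},{"dx":0,"dy":0,"dz":-1,"ax":0,"ay":0,"az":-0.5,"fingers":0},{"dx":0,"dy":0,"dz":-1,"ax":0,"ay":0,"az":-0.5,"fingers":0}]'
python3 go.py 461.3 -216.4 150 54
python3 - <<'E'
from h import *
p,d=env.camera("side");cv2.imwrite("pics/g1.png",cv2.resize(p[100:230,150:350,::-1],(800,520),interpolation=cv2.INTER_CUBIC))
E
```

```text
time_s: 5.15
position: [0.3571, 0.3183, 0.1239]
eef_rot: [[-0.81, 0.587, 0.001], [0.587, 0.81, 0.001], [-0.0, 0.001, -1.0]]
force: [0.4, -0.2, -0.6]
width: 0.0265
finger_force: 59.0
t5.15 pos [357.1 318.3 123.9] cl 54.1 w 26.5 ff 59.0 F [ 0.4 -0.2 -0.6] q7 0.19 tilt 0.06
az 0.02  dx -15.94 dy -14.85 dz -1.05
```

View pics/g1.png

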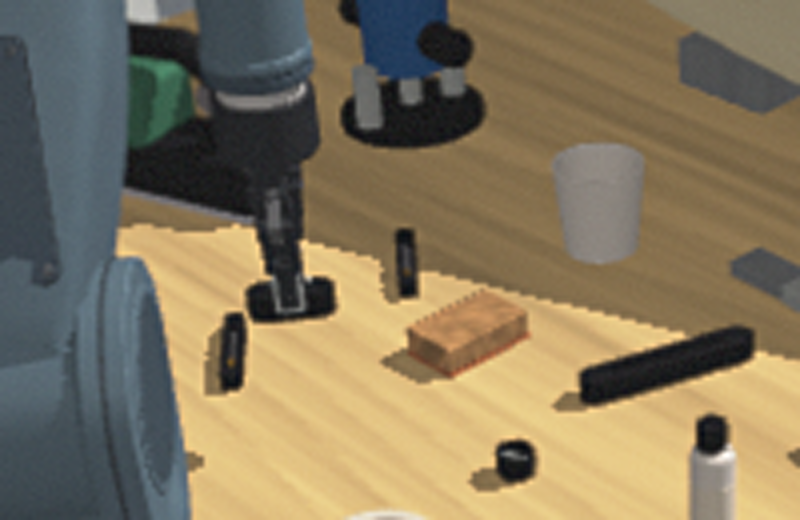

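```bash
python3 -m creep '[{"dx":-0.996,"dy":-0.928,"dz":-0.4,"ax":0,"ay":0,"az":0,"fingers":0},{"dx":-0.996,"dy":-0.928,"dz":-0.4,"ax":0,"ay":0,"az":0,"fingers":0},{"dx":-0.996,"dy":-0.928,"dz":-0.4,"ax":0,"ay":0,"az":0,"fingers":0},{"dx":-0.996,"dy":-0.928,"dz":-0.4,"ax":0,"ay":0,"az":0,"fingers":0},{"dx":-0.996,"dy":-0.928,"dz":0,"ax":0,"ay":0,"az":0,"fingers":0}]' >/dev/null
python3 -m creep '[{"dx":-0.996,"dy":-0.928,"dz":0,"ax":0,"ay":0,"az":0,"fingers":0},{"dx":-0.996,"dy":-0.928,"dz":0,"ax":0,"ay":0,"az":0,"fingers":0},{"dx":-0.996,"dy":-0.928,"dz":0,"ax":0,"ay":0,"az":0,"fingers":0},{"dx":-0.996,"dy":-0.928,"dz":0,"ax":0,"ay":0,"az":0,"fingers":0},{"dx":-0.996,"dy":-0.928,"dz":0,"ax":0,"ay":0,"az":0,"fingers":0}]' >/dev/null
python3 go.py 461.3 -216.4 24.5 54
```

```text
t6.45 pos [422.3 -16.8 162.7] cl 54.0 w 26.6 ff 59.1 F [0.8 0.3 0.7] q7 0.99 tilt 0.07
az -0.00  dx -5.95 dy -5.54 dz 5.53
```

```bash
python3 -m creep '[{"dx":-0.98,"dy":-0.915,"dz":0,"ax":0,"ay":0,"az":0,"fingers":0},{"dx":-0.98,"dy":-0.915,"dz":0,"ax":0,"ay":0,"az":0,"fingers":0},{"dx":-0.98,"dy":-0.915,"dz":0,"ax":0,"ay":0,"az":0,"fingers":0},{"dx":-0.98,"dy":-0.915,"dz":0.4,"ax":0,"ay":0,"az":0,"fingers":0},{"dx":-0.98,"dy":-0.915,"dz":0.6,"ax":0,"ay":0,"az":0,"fingers":0}]' >/dev/null
python3 -m creep '[{"dx":-0.98,"dy":-0.915,"dz":1,"ax":0,"ay":0,"az":0,"fingers":0},{"dx":0,"dy":0,"dz":1,"ax":0,"ay":0,"az":0,"fingers":0},{"dx":0,"dy":0,"dz":1,"ax":0,"ay":0,"az":0,"fingers":0},{"dx":0,"dy":0,"dz":0.5,"ax":0,"ay":0,"az":0,"fingers":0},{"dx":0,"dy":0,"dz":0,"ax":0,"ay":0,"az":0,"fingers":0}]' >/dev/null
python3 go.py 461.3 -216.4 24.5 54
python3 - <<'E'
from h import *
p,d=env.camera("side");cv2.imwrite("pics/g2.png",cv2.resize(p[180:320,330:470,::-1],(560,560),interpolation=cv2.INTER_CUBIC))
E
```

```text
t7.70 pos [ 460.1 -213.    49.5] cl 54.0 w 26.3 ff 59.1 F [ 0.1 -0.7  0.3] q7 1.54 tilt 0.05
az 0.00  dx -0.12 dy -0.08 dz 1.00
```

View pics/g2.png

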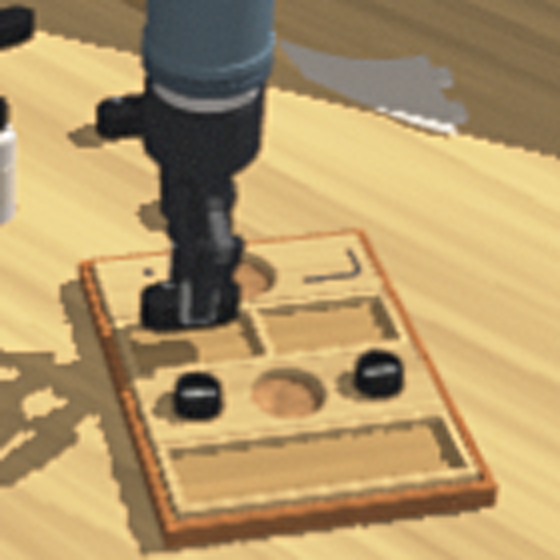

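Box B is held level over the left short bay, its shadow falling inside the bay. I lower it in small steps while watching the force.

```bash
python3 -m creep '[{"dx":-0.12,"dy":-0.08,"dz":0.4,"ax":0,"ay":0,"az":0,"fingers":0},{"dx":0,"dy":0,"dz":0.3,"ax":0,"ay":0,"az":0,"fingers":0},{"dx":0,"dy":0,"dz":0,"ax":0,"ay":0,"az":0,"fingers":0}]' >/dev/null
python3 go.py 461.3 -216.4 24.5 54
python3 -m creep '[{"dx":0,"dy":0,"dz":0.15,"ax":0,"ay":0,"az":0,"fingers":0},{"dx":0,"dy":0,"dz":0.1,"ax":0,"ay":0,"az":0,"fingers":0},{"dx":0,"dy":0,"dz":0,"ax":0,"ay":0,"az":0,"fingers":0}]' >/dev/null
python3 go.py 461.3 -216.4 24.5 54
```

```text
t8.12 pos [ 461.2 -216.5   31.5] cl 54.0 w 26.4 ff 59.1 F [0.  0.2 0. ] q7 1.55 tilt 0.06
az -0.00  dx -0.00 dy 0.00 dz 0.28
t8.50 pos [ 461.6 -216.6   25.7] cl 54.0 w 26.2 ff 59.1 F [ 0.   0.3 -0.7] q7 1.56 tilt 0.01
az 0.00  dx 0.01 dy -0.00 dz 0.05
```

```bash
python3 -m creep '[{"dx":0,"dy":0,"dz":0.08,"ax":0,"ay":0,"az":0,"fingers":0},{"dx":0,"dy":0,"dz":0,"ax":0,"ay":0,"az":0,"fingers":0}]' >/dev/null
python3 go.py 461.3 -216.4 24.5 54
python3 -m creep '[{"dx":0,"dy":0,"dz":0,"ax":0,"ay":0,"az":0,"fingers":0.46},{"dx":0,"dy":0,"dz":0,"ax":0,"ay":0,"az":0,"fingers":0.46},{"dx":0,"dy":0,"dz":-0.6,"ax":0,"ay":0,"az":0,"fingers":0.46},{"dx":0,"dy":0,"dz":-1,"ax":0,"ay":0,"az":0,"fingers":0.46},{"dx":0,"dy":0,"dz":-1,"ax":0,"ay":0,"az":0,"fingers":0.6}]'
python3 go.py 644.3 -7.7 9 59
```

```text
t8.75 pos [ 461.8 -216.7   23.9] cl 54.0 w 26.3 ff 59.1 F [0.  0.6 0.5] q7 1.56 tilt 0.02
az 0.00  dx 0.02 dy -0.00 dz -0.03
time_s: 9.38
position: [0.4618, -0.2167, 0.0904]
eef_rot: [[-0.809, 0.588, 0.0], [0.588, 0.809, -0.0], [-0.0, 0.0, -1.0]]
force: [-0.2, -0.2, -0.7]
width: 0.0508
finger_force: 0.0
t9.38 pos [ 461.8 -216.7   90.4] cl 54.0 w 50.8 ff 0.0 F [-0.2 -0.2 -0.7] q7 1.52 tilt 0.03
az -1.00  dx -1.95 dy 10.93 dz 3.25
```

```bash
python3 -m creep '[{"dx":0,"dy":0,"dz":0,"ax":0,"ay":0,"az":-1,"fingers":0.6},{"dx":-0.177,"dy":0.994,"dz":0,"ax":0,"ay":0,"az":0,"fingers":0.6},{"dx":-0.177,"dy":0.994,"dz":0,"ax":0,"ay":0,"az":0,"fingers":0.6},{"dx":-0.177,"dy":0.994,"dz":0,"ax":0,"ay":0,"az":0,"fingers":0.6},{"dx":-0.177,"dy":0.994,"dz":0,"ax":0,"ay":0,"az":0,"fingers":0.6}]' >/dev/null
python3 -m creep '[{"dx":-0.177,"dy":0.994,"dz":0,"ax":0,"ay":0,"az":0,"fingers":0.6},{"dx":-0.177,"dy":0.994,"dz":0,"ax":0,"ay":0,"az":0,"fingers":0.6},{"dx":-0.177,"dy":0.994,"dz":0,"ax":0,"ay":0,"az":0,"fingers":0.6},{"dx":-0.177,"dy":0.994,"dz":0,"ax":0,"ay":0,"az":0,"fingers":0.6},{"dx":-0.177,"dy":0.994,"dz":0,"ax":0,"ay":0,"az":0,"fingers":0.6}]' >/dev/null
python3 -m creep '[{"dx":-0.177,"dy":0.994,"dz":0,"ax":0,"ay":0,"az":0,"fingers":0.6},{"dx":-0.177,"dy":0.994,"dz":0.3,"ax":0,"ay":0,"az":0,"fingers":0.6},{"dx":0,"dy":0,"dz":0.7,"ax":0,"ay":0,"az":0,"fingers":0.6},{"dx":0,"dy":0,"dz":0.7,"ax":0,"ay":0,"az":0,"fingers":0.6},{"dx":0,"dy":0,"dz":0,"ax":0,"ay":0,"az":0,"fingers":0.6}]' >/dev/null
python3 go.py 644.3 -7.7 9 59
```

```text
t11.25 pos [641.7  -8.8  44.2] cl 58.9 w 51.0 ff 0.0 F [-0.1 -0.  -0.6] q7 1.18 tilt 0.27
az -0.02  dx -0.07 dy 0.09 dz 1.41
```

```bash
python3 -m creep '[{"dx":-0.07,"dy":0.09,"dz":0.7,"ax":0,"ay":0,"az":0,"fingers":0.6},{"dx":0,"dy":0,"dz":0.7,"ax":0,"ay":0,"az":0,"fingers":0.6},{"dx":0,"dy":0,"dz":0,"ax":0,"ay":0,"az":0,"fingers":0},{"dx":0,"dy":0,"dz":0,"ax":0,"ay":0,"az":0,"fingers":0},{"dx":0,"dy":0,"dz":0,"ax":0,"ay":0,"az":0,"fingers":0}]' >/dev/null
python3 -m creep '[{"dx":0,"dy":0,"dz":0,"ax":0,"ay":0,"az":0,"fingers":0}]' >/dev/null
python3 go.py 644.3 -7.7 9 59
python3 -m creep '[{"dx":0,"dy":0,"dz":-0.6,"ax":0,"ay":0,"az":0,"fingers":0},{"dx":0,"dy":0,"dz":-1,"ax":0,"ay":0,"az":0,"fingers":0},{"dx":0,"dy":0,"dz":-1,"ax":0,"ay":0,"az":0,"fingers":0},{"dx":0,"dy":0,"dz":-1,"ax":0,"ay":0,"az":0,"fingers":0},{"dx":0,"dy":0,"dz":0,"ax":0,"ay":0,"az":1,"fingers":0}]' >/dev/null
python3 go.py 536.5 -271 24 54
```

```text
t12.00 pos [647.3  -6.3  11.8] cl 59.0 w 26.3 ff 61.1 F [-0.3  0.4  0. ] q7 1.19 tilt 0.06
az 0.00  dx 0.07 dy -0.11 dz 0.11
t12.62 pos [649.   -6.6 105.1] cl 53.9 w 26.2 ff 61.2 F [ 0.4  0.1 -0.1] q7 1.09 tilt 0.32
az -0.03  dx -2.58 dy -11.20 dz 3.24
```

```bash
python3 -m creep '[{"dx":-0.235,"dy":-1,"dz":0,"ax":0,"ay":0,"az":0,"fingers":0},{"dx":-0.235,"dy":-1,"dz":0,"ax":0,"ay":0,"az":0,"fingers":0},{"dx":-0.235,"dy":-1,"dz":0,"ax":0,"ay":0,"az":0,"fingers":0},{"dx":-0.235,"dy":-1,"dz":0,"ax":0,"ay":0,"az":0,"fingers":0},{"dx":-0.235,"dy":-1,"dz":0,"ax":0,"ay":0,"az":0,"fingers":0}]' >/dev/null
python3 -m creep '[{"dx":-0.235,"dy":-1,"dz":0,"ax":0,"ay":0,"az":0,"fingers":0},{"dx":-0.235,"dy":-1,"dz":0,"ax":0,"ay":0,"az":0,"fingers":0},{"dx":-0.235,"dy":-1,"dz":0,"ax":0,"ay":0,"az":0,"fingers":0},{"dx":-0.235,"dy":-1,"dz":0,"ax":0,"ay":0,"az":0,"fingers":0},{"dx":-0.235,"dy":-1,"dz":0,"ax":0,"ay":0,"az":0,"fingers":0}]' >/dev/null
python3 -m creep '[{"dx":-0.235,"dy":-1,"dz":0.3,"ax":0,"ay":0,"az":0,"fingers":0},{"dx":0,"dy":-0.2,"dz":0.8,"ax":0,"ay":0,"az":0,"fingers":0},{"dx":0,"dy":0,"dz":0.9,"ax":0,"ay":0,"az":0,"fingers":0},{"dx":0,"dy":0,"dz":0,"ax":0,"ay":0,"az":0,"fingers":0},{"dx":0,"dy":0,"dz":0,"ax":0,"ay":0,"az":0,"fingers":0}]' >/dev/null
python3 go.py 536.5 -271 25 54
```

```text
t14.50 pos [ 535.2 -270.2   51.7] cl 54.1 w 26.4 ff 61.2 F [-0.4  0.2  0.4] q7 1.57 tilt 0.04
az 0.01  dx -0.06 dy 0.00 dz 1.07
```

```bash
python3 -m creep '[{"dx":-0.12,"dy":0,"dz":0.5,"ax":0,"ay":0,"az":0,"fingers":0},{"dx":0,"dy":0,"dz":0.4,"ax":0,"ay":0,"az":0,"fingers":0},{"dx":0,"dy":0,"dz":0.14,"ax":0,"ay":0,"az":0,"fingers":0},{"dx":0,"dy":0,"dz":0,"ax":0,"ay":0,"az":0,"fingers":0},{"dx":0,"dy":0,"dz":0,"ax":0,"ay":0,"az":0,"fingers":0}]' >/dev/null
python3 go.py 536.5 -271 25 54
python3 -m creep '[{"dx":0,"dy":0,"dz":0,"ax":0,"ay":0,"az":0,"fingers":0.46},{"dx":0,"dy":0,"dz":0,"ax":0,"ay":0,"az":0,"fingers":0.46},{"dx":0,"dy":0,"dz":-0.6,"ax":0,"ay":0,"az":0,"fingers":0.46},{"dx":0,"dy":0,"dz":-1,"ax":0,"ay":0,"az":0,"fingers":0.46},{"dx":0,"dy":0,"dz":-1,"ax":0,"ay":0,"az":0,"fingers":0.6}]' >/dev/null
python3 -m creep '[{"dx":0,"dy":0,"dz":-1,"ax":0,"ay":0,"az":-1,"fingers":0.6},{"dx":0,"dy":0,"dz":-1,"ax":0,"ay":0,"az":-1,"fingers":0.6},{"dx":0,"dy":0,"dz":-1,"ax":0,"ay":0,"az":-1,"fingers":0.6},{"dx":0,"dy":0,"dz":0,"ax":0,"ay":0,"az":-0.6,"fingers":0.6},{"dx":0,"dy":0,"dz":0,"ax":0,"ay":0,"az":0,"fingers":0.6}]' >/dev/null
python3 go.py 614 172 9 72.3
python3 - <<'E'
from h import *
p,d=env.camera("side");cv2.imwrite("pics/g3.png",cv2.resize(p[180:320,330:470,::-1],(560,560),interpolation=cv2.INTER_CUBIC))
E
```

```text
t15.12 pos [ 537.1 -272.8   25.5] cl 54.0 w 26.3 ff 61.2 F [-0.  -0.9 -1.1] q7 1.58 tilt 0.02
az -0.00  dx 0.06 dy 0.04 dz 0.02
t16.38 pos [ 537.1 -272.9  166.5] cl 72.0 w 51.4 ff 0.0 F [-0.8 -0.7 -0.3] q7 1.79 tilt 0.08
az -0.07  dx 2.48 dy 17.89 dz 6.30
```

View pics/g3.png

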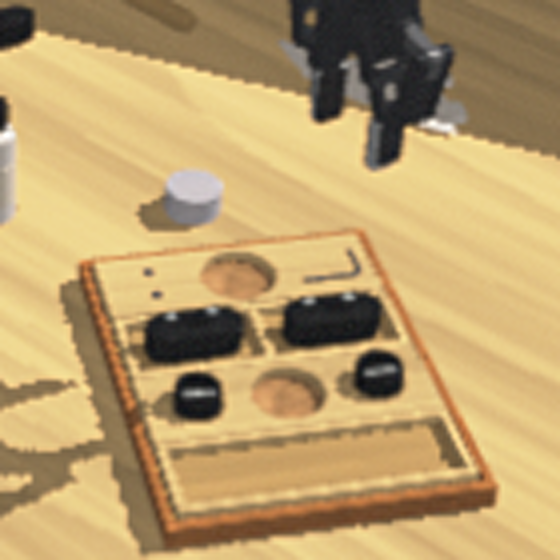

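Both side boxes lie flat in their bays. Next is the centre box.

```bash
python3 -m creep '[{"dx":0.138,"dy":0.994,"dz":0,"ax":0,"ay":0,"az":-0.07,"fingers":0.6},{"dx":0.138,"dy":0.994,"dz":0,"ax":0,"ay":0,"az":0,"fingers":0.6},{"dx":0.138,"dy":0.994,"dz":0,"ax":0,"ay":0,"az":0,"fingers":0.6},{"dx":0.138,"dy":0.994,"dz":0,"ax":0,"ay":0,"az":0,"fingers":0.6},{"dx":0.138,"dy":0.994,"dz":0,"ax":0,"ay":0,"az":0,"fingers":0.6}]' >/dev/null
python3 -m creep '[{"dx":0.138,"dy":0.994,"dz":0,"ax":0,"ay":0,"az":0,"fingers":0.6},{"dx":0.138,"dy":0.994,"dz":0,"ax":0,"ay":0,"az":0,"fingers":0.6},{"dx":0.138,"dy":0.994,"dz":0,"ax":0,"ay":0,"az":0,"fingers":0.6},{"dx":0.138,"dy":0.994,"dz":0,"ax":0,"ay":0,"az":0,"fingers":0.6},{"dx":0.138,"dy":0.994,"dz":0,"ax":0,"ay":0,"az":0,"fingers":0.6}]' >/dev/null
python3 -m creep '[{"dx":0.138,"dy":0.994,"dz":0.3,"ax":0,"ay":0,"az":0,"fingers":0.6},{"dx":0.138,"dy":0.994,"dz":0.3,"ax":0,"ay":0,"az":0,"fingers":0.6},{"dx":0.138,"dy":0.994,"dz":0.3,"ax":0,"ay":0,"az":0,"fingers":0.6},{"dx":0.138,"dy":0.994,"dz":0.3,"ax":0,"ay":0,"az":0,"fingers":0.6},{"dx":0.138,"dy":0.994,"dz":0.3,"ax":0,"ay":0,"az":0,"fingers":0.6}]' >/dev/null
python3 -m creep '[{"dx":0.138,"dy":0.994,"dz":0.5,"ax":0,"ay":0,"az":0,"fingers":0.6},{"dx":0.138,"dy":0.994,"dz":0.5,"ax":0,"ay":0,"az":0,"fingers":0.6},{"dx":0.138,"dy":0.994,"dz":0.5,"ax":0,"ay":0,"az":0,"fingers":0.6},{"dx":0,"dy":0,"dz":1,"ax":0,"ay":0,"az":0,"fingers":0.6},{"dx":0,"dy":0,"dz":0,"ax":0,"ay":0,"az":0,"fingers":0.6}]' >/dev/null
python3 -m creep '[{"dx":0,"dy":0,"dz":0,"ax":0,"ay":0,"az":0,"fingers":0.6}]' >/dev/null
python3 go.py 614 172 9 72.3
```

```text
t19.05 pos [614.  172.2  65.7] cl 72.3 w 51.3 ff 0.0 F [ 0.4  0.3 -0.2] q7 1.05 tilt 0.04
az 0.00  dx -0.00 dy -0.01 dz 2.27
```

```bash
python3 -m creep '[{"dx":0,"dy":0,"dz":0.9,"ax":0,"ay":0,"az":0,"fingers":0.6},{"dx":0,"dy":0,"dz":0.9,"ax":0,"ay":0,"az":0,"fingers":0.6},{"dx":0,"dy":0,"dz":0.45,"ax":0,"ay":0,"az":0,"fingers":0.6},{"dx":0,"dy":0,"dz":0,"ax":0,"ay":0,"az":0,"fingers":0},{"dx":0,"dy":0,"dz":0,"ax":0,"ay":0,"az":0,"fingers":0}]' >/dev/null
python3 -m creep '[{"dx":0,"dy":0,"dz":0,"ax":0,"ay":0,"az":0,"fingers":0},{"dx":0,"dy":0,"dz":0,"ax":0,"ay":0,"az":0,"fingers":0}]' >/dev/null
python3 go.py 614 172 9 72.3
python3 -m creep '[{"dx":0,"dy":0,"dz":-0.6,"ax":0,"ay":0,"az":0,"fingers":0},{"dx":0,"dy":0,"dz":-1,"ax":0,"ay":0,"az":0,"fingers":0},{"dx":0,"dy":0,"dz":-1,"ax":0,"ay":0,"az":0,"fingers":0},{"dx":0,"dy":0,"dz":-1,"ax":0,"ay":0,"az":0.9,"fingers":0},{"dx":0,"dy":0,"dz":-1,"ax":0,"ay":0,"az":0.92,"fingers":0}]' >/dev/null
python3 -m creep '[{"dx":0,"dy":0,"dz":-1,"ax":0,"ay":0,"az":0.92,"fingers":0},{"dx":0,"dy":0,"dz":-0.7,"ax":0,"ay":0,"az":0.92,"fingers":0},{"dx":0,"dy":0,"dz":0,"ax":0,"ay":0,"az":0,"fingers":0}]' >/dev/null
python3 go.py 427.1 -342.3 25 54
```

```text
t19.93 pos [613.9 172.5   9.5] cl 72.3 w 26.3 ff 61.0 F [-0.1  0.2 -0.7] q7 1.06 tilt 0.05
az 0.01  dx -0.01 dy -0.02 dz 0.02
t20.93 pos [614.8 172.8 169. ] cl 54.1 w 26.6 ff 61.1 F [ 0.6  0.1 -1.2] q7 0.76 tilt 0.23
az 0.02  dx -6.04 dy -21.08 dz 5.76
```

```bash
python3 -m creep '[{"dx":-0.275,"dy":-0.958,"dz":0,"ax":0,"ay":0,"az":0,"fingers":0},{"dx":-0.275,"dy":-0.958,"dz":0,"ax":0,"ay":0,"az":0,"fingers":0},{"dx":-0.275,"dy":-0.958,"dz":0,"ax":0,"ay":0,"az":0,"fingers":0},{"dx":-0.275,"dy":-0.958,"dz":0,"ax":0,"ay":0,"az":0,"fingers":0},{"dx":-0.275,"dy":-0.958,"dz":0,"ax":0,"ay":0,"az":0,"fingers":0}]' >/dev/null
python3 -m creep '[{"dx":-0.275,"dy":-0.958,"dz":0,"ax":0,"ay":0,"az":0,"fingers":0},{"dx":-0.275,"dy":-0.958,"dz":0,"ax":0,"ay":0,"az":0,"fingers":0},{"dx":-0.275,"dy":-0.958,"dz":0,"ax":0,"ay":0,"az":0,"fingers":0},{"dx":-0.275,"dy":-0.958,"dz":0,"ax":0,"ay":0,"az":0,"fingers":0},{"dx":-0.275,"dy":-0.958,"dz":0,"ax":0,"ay":0,"az":0,"fingers":0}]' >/dev/null
python3 -m creep '[{"dx":-0.275,"dy":-0.958,"dz":0,"ax":0,"ay":0,"az":0,"fingers":0},{"dx":-0.275,"dy":-0.958,"dz":0,"ax":0,"ay":0,"az":0,"fingers":0},{"dx":-0.275,"dy":-0.958,"dz":0,"ax":0,"ay":0,"az":0,"fingers":0},{"dx":-0.275,"dy":-0.958,"dz":0,"ax":0,"ay":0,"az":0,"fingers":0},{"dx":-0.275,"dy":-0.958,"dz":0.2,"ax":0,"ay":0,"az":0,"fingers":0}]' >/dev/null
python3 -m creep '[{"dx":-0.275,"dy":-0.958,"dz":0.2,"ax":0,"ay":0,"az":0,"fingers":0},{"dx":-0.275,"dy":-0.958,"dz":0.3,"ax":0,"ay":0,"az":0,"fingers":0},{"dx":-0.275,"dy":-0.958,"dz":0.4,"ax":0,"ay":0,"az":0,"fingers":0},{"dx":-0.275,"dy":-0.958,"dz":0.4,"ax":0,"ay":0,"az":0,"fingers":0},{"dx":-0.275,"dy":-0.958,"dz":0.4,"ax":0,"ay":0,"az":0,"fingers":0}]' >/dev/null
python3 -m creep '[{"dx":-0.275,"dy":-0.958,"dz":0.5,"ax":0,"ay":0,"az":0,"fingers":0},{"dx":-0.275,"dy":-0.958,"dz":0.5,"ax":0,"ay":0,"az":0,"fingers":0},{"dx":0,"dy":0,"dz":0.8,"ax":0,"ay":0,"az":0,"fingers":0},{"dx":0,"dy":0,"dz":0.8,"ax":0,"ay":0,"az":0,"fingers":0},{"dx":0,"dy":0,"dz":0,"ax":0,"ay":0,"az":0,"fingers":0}]' >/dev/null
python3 -m creep '[{"dx":0,"dy":0,"dz":0,"ax":0,"ay":0,"az":0,"fingers":0}]' >/dev/null
python3 go.py 427.1 -342.3 25 54
```

```text
t24.18 pos [ 426.6 -343.4   54.7] cl 54.0 w 26.2 ff 61.1 F [-0.1  0.3 -0.5] q7 1.80 tilt 0.05
az 0.01  dx 0.01 dy 0.05 dz 1.19
```

```bash
python3 -m creep '[{"dx":0,"dy":0.05,"dz":0.6,"ax":0,"ay":0,"az":0,"fingers":0},{"dx":0,"dy":0,"dz":0.4,"ax":0,"ay":0,"az":0,"fingers":0},{"dx":0,"dy":0,"dz":0.2,"ax":0,"ay":0,"az":0,"fingers":0},{"dx":0,"dy":0,"dz":0.06,"ax":0,"ay":0,"az":0,"fingers":0},{"dx":0,"dy":0,"dz":0,"ax":0,"ay":0,"az":0,"fingers":0}]' >/dev/null
python3 go.py 427.1 -342.3 23 54
python3 -m creep '[{"dx":0,"dy":0,"dz":0,"ax":0,"ay":0,"az":0,"fingers":0.46},{"dx":0,"dy":0,"dz":0,"ax":0,"ay":0,"az":0,"fingers":0.46},{"dx":0,"dy":0,"dz":-0.6,"ax":0,"ay":0,"az":0,"fingers":0.46},{"dx":0,"dy":0,"dz":-1,"ax":0,"ay":0,"az":0,"fingers":0.46},{"dx":0,"dy":0,"dz":-1,"ax":0,"ay":0,"az":0,"fingers":0.6}]' >/dev/null
python3 -m creep '[{"dx":0,"dy":0,"dz":-1,"ax":0,"ay":0,"az":0,"fingers":0.6},{"dx":0,"dy":0,"dz":-1,"ax":0,"ay":0,"az":0,"fingers":0.6},{"dx":0,"dy":0,"dz":-1,"ax":0,"ay":0,"az":0,"fingers":0.6}]' >/dev/null
python3 go.py 436 156.3 11 54
python3 - <<'E'
from h import *
p,d=env.camera("side");cv2.imwrite("pics/g4.png",cv2.resize(p[180:320,330:470,::-1],(560,560),interpolation=cv2.INTER_CUBIC))
E
```

```text
t24.80 pos [ 427.5 -342.    22.6] cl 54.0 w 26.4 ff 61.1 F [ 0.5  0.4 -0.8] q7 1.82 tilt 0.01
az 0.01  dx 0.01 dy -0.02 dz -0.02
t25.80 pos [ 427.4 -342.   164.5] cl 54.0 w 51.0 ff 0.0 F [ 1.  -0.4  0.2] q7 1.73 tilt 0.06
az 0.01  dx 11.44 dy 16.33 dz 6.14
```

View pics/g4.png

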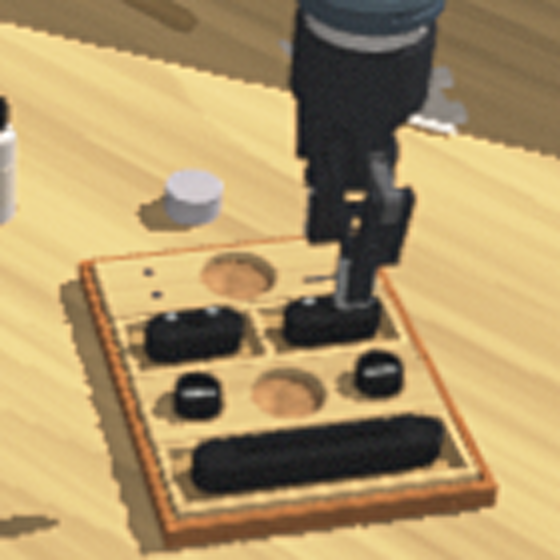

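The centre box lies flat in the long bay. Now the plug.

```bash
python3 -m creep '[{"dx":0.673,"dy":0.961,"dz":0,"ax":0,"ay":0,"az":0,"fingers":0.6},{"dx":0.673,"dy":0.961,"dz":0,"ax":0,"ay":0,"az":0,"fingers":0.6},{"dx":0.673,"dy":0.961,"dz":0,"ax":0,"ay":0,"az":0,"fingers":0.6},{"dx":0.673,"dy":0.961,"dz":0,"ax":0,"ay":0,"az":0,"fingers":0.6},{"dx":0.673,"dy":0.961,"dz":0,"ax":0,"ay":0,"az":0,"fingers":0.6}]' >/dev/null
python3 -m creep '[{"dx":0.673,"dy":0.961,"dz":0,"ax":0,"ay":0,"az":0,"fingers":0.6},{"dx":0.673,"dy":0.961,"dz":0,"ax":0,"ay":0,"az":0,"fingers":0.6},{"dx":0.673,"dy":0.961,"dz":0,"ax":0,"ay":0,"az":0,"fingers":0.6},{"dx":0.673,"dy":0.961,"dz":0,"ax":0,"ay":0,"az":0,"fingers":0.6},{"dx":0.673,"dy":0.961,"dz":0,"ax":0,"ay":0,"az":0,"fingers":0.6}]' >/dev/null
python3 -m creep '[{"dx":0.673,"dy":0.961,"dz":0,"ax":0,"ay":0,"az":0,"fingers":0.6},{"dx":0.673,"dy":0.961,"dz":0,"ax":0,"ay":0,"az":0,"fingers":0.6},{"dx":0.673,"dy":0.961,"dz":0,"ax":0,"ay":0,"az":0,"fingers":0.6},{"dx":0.673,"dy":0.961,"dz":0,"ax":0,"ay":0,"az":0,"fingers":0.6},{"dx":0.673,"dy":0.961,"dz":0,"ax":0,"ay":0,"az":0,"fingers":0.6}]' >/dev/null
python3 -m creep '[{"dx":0.673,"dy":0.961,"dz":0.6,"ax":0,"ay":0,"az":0,"fingers":0.6},{"dx":0.673,"dy":0.961,"dz":0.8,"ax":0,"ay":0,"az":0,"fingers":0.6},{"dx":0,"dy":0,"dz":1,"ax":0,"ay":0,"az":0,"fingers":0.6},{"dx":0,"dy":0,"dz":1,"ax":0,"ay":0,"az":0,"fingers":0.6},{"dx":0,"dy":0,"dz":0,"ax":0,"ay":0,"az":0,"fingers":0.6}]' >/dev/null
python3 -m creep '[{"dx":0,"dy":0,"dz":0,"ax":0,"ay":0,"az":0,"fingers":0.6}]' >/dev/null
python3 go.py 436 156.3 10 54
```

```text
t28.48 pos [436.3 156.7  78.6] cl 54.0 w 51.4 ff 0.0 F [ 0.9 -0.8  0.3] q7 0.65 tilt 0.08
az 0.01  dx -0.00 dy -0.02 dz 2.74
```

```bash
python3 -m creep '[{"dx":0,"dy":0,"dz":1,"ax":0,"ay":0,"az":0,"fingers":0.6},{"dx":0,"dy":0,"dz":1,"ax":0,"ay":0,"az":0,"fingers":0.6},{"dx":0,"dy":0,"dz":0.74,"ax":0,"ay":0,"az":0,"fingers":0.6},{"dx":0,"dy":0,"dz":0,"ax":0,"ay":0,"az":0,"fingers":0.6},{"dx":0,"dy":0,"dz":0,"ax":0,"ay":0,"az":0,"fingers":0}]' >/dev/null
python3 -m creep '[{"dx":0,"dy":0,"dz":0,"ax":0,"ay":0,"az":0,"fingers":0},{"dx":0,"dy":0,"dz":0,"ax":0,"ay":0,"az":0,"fingers":0},{"dx":0,"dy":0,"dz":0,"ax":0,"ay":0,"az":0,"fingers":0}]' >/dev/null
python3 go.py 436 156.3 10 54
python3 -m creep '[{"dx":0,"dy":0,"dz":-0.6,"ax":0,"ay":0,"az":0,"fingers":0},{"dx":0,"dy":0,"dz":-1,"ax":0,"ay":0,"az":0,"fingers":0},{"dx":0,"dy":0,"dz":-1,"ax":0,"ay":0,"az":0,"fingers":0},{"dx":0,"dy":0,"dz":-1,"ax":0,"ay":0,"az":0,"fingers":0},{"dx":0,"dy":0,"dz":-1,"ax":0,"ay":0,"az":0,"fingers":0}]' >/dev/null
python3 -m creep '[{"dx":0,"dy":0,"dz":-1,"ax":0,"ay":0,"az":0,"fingers":0},{"dx":0,"dy":0,"dz":-0.7,"ax":0,"ay":0,"az":0,"fingers":0},{"dx":0,"dy":0,"dz":0,"ax":0,"ay":0,"az":0,"fingers":0}]' >/dev/null
python3 go.py 463 -293 25 54
```

```text
t29.48 pos [436.6 156.9  10.6] cl 54.0 w 29.0 ff 58.6 F [-1.5 -1.4  7.3] q7 0.68 tilt 0.13
az 0.01  dx 0.00 dy -0.04 dz 0.02
t30.48 pos [436.7 157.1 168.7] cl 54.0 w 29.4 ff 59.3 F [ 0.2  0.9 -0.7] q7 0.60 tilt 0.24
az 0.01  dx -11.44 dy -13.95 dz 5.75
```

```bash
python3 -m creep '[{"dx":-0.763,"dy":-0.93,"dz":0,"ax":0,"ay":0,"az":0,"fingers":0},{"dx":-0.763,"dy":-0.93,"dz":0,"ax":0,"ay":0,"az":0,"fingers":0},{"dx":-0.763,"dy":-0.93,"dz":0,"ax":0,"ay":0,"az":0,"fingers":0},{"dx":-0.763,"dy":-0.93,"dz":0,"ax":0,"ay":0,"az":0,"fingers":0},{"dx":-0.763,"dy":-0.93,"dz":0,"ax":0,"ay":0,"az":0,"fingers":0}]' >/dev/null
python3 -m creep '[{"dx":-0.763,"dy":-0.93,"dz":0,"ax":0,"ay":0,"az":0,"fingers":0},{"dx":-0.763,"dy":-0.93,"dz":0,"ax":0,"ay":0,"az":0,"fingers":0},{"dx":-0.763,"dy":-0.93,"dz":0,"ax":0,"ay":0,"az":0,"fingers":0},{"dx":-0.763,"dy":-0.93,"dz":0,"ax":0,"ay":0,"az":0,"fingers":0},{"dx":-0.763,"dy":-0.93,"dz":0,"ax":0,"ay":0,"az":0,"fingers":0}]' >/dev/null
python3 -m creep '[{"dx":-0.763,"dy":-0.93,"dz":0,"ax":0,"ay":0,"az":0,"fingers":0},{"dx":-0.763,"dy":-0.93,"dz":0,"ax":0,"ay":0,"az":0,"fingers":0},{"dx":-0.763,"dy":-0.93,"dz":0.4,"ax":0,"ay":0,"az":0,"fingers":0},{"dx":-0.763,"dy":-0.93,"dz":0.4,"ax":0,"ay":0,"az":0,"fingers":0},{"dx":-0.763,"dy":-0.93,"dz":0.4,"ax":0,"ay":0,"az":0,"fingers":0}]' >/dev/null
python3 -m creep '[{"dx":0,"dy":0,"dz":1,"ax":0,"ay":0,"az":0,"fingers":0},{"dx":0,"dy":0,"dz":1,"ax":0,"ay":0,"az":0,"fingers":0},{"dx":0,"dy":0,"dz":1,"ax":0,"ay":0,"az":0,"fingers":0},{"dx":0,"dy":0,"dz":0.2,"ax":0,"ay":0,"az":0,"fingers":0},{"dx":0,"dy":0,"dz":0,"ax":0,"ay":0,"az":0,"fingers":0}]' >/dev/null
python3 -m creep '[{"dx":0,"dy":0,"dz":0,"ax":0,"ay":0,"az":0,"fingers":0}]' >/dev/null
python3 go.py 463 -293 25 54
python3 - <<'E'
from h import *
p,d=env.camera("side");cv2.imwrite("pics/g5.png",cv2.resize(p[180:320,330:470,::-1],(560,560),interpolation=cv2.INTER_CUBIC))
E
```

```text
t33.10 pos [ 463.1 -294.    57.5] cl 54.0 w 29.2 ff 59.3 F [ 0.1  0.6 -0.8] q7 1.69 tilt 0.09
az 0.01  dx 0.03 dy 0.03 dz 1.30
```

View pics/g5.png

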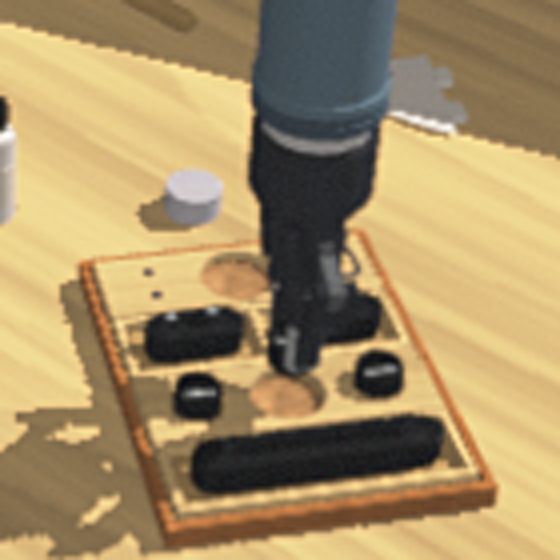

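The plug is over its recess and well clear of its neighbours, so I lower it and let go.

```bash
python3 -m creep '[{"dx":0.02,"dy":0.03,"dz":0.6,"ax":0,"ay":0,"az":0,"fingers":0},{"dx":0,"dy":0,"dz":0.5,"ax":0,"ay":0,"az":0,"fingers":0},{"dx":0,"dy":0,"dz":0.15,"ax":0,"ay":0,"az":0,"fingers":0},{"dx":0,"dy":0,"dz":0.07,"ax":0,"ay":0,"az":0,"fingers":0},{"dx":0,"dy":0,"dz":0,"ax":0,"ay":0,"az":0,"fingers":0}]' >/dev/null
python3 go.py 463 -293 24 54
python3 -m creep '[{"dx":0,"dy":0,"dz":0,"ax":0,"ay":0,"az":0,"fingers":0.48},{"dx":0,"dy":0,"dz":0,"ax":0,"ay":0,"az":0,"fingers":0.48},{"dx":0,"dy":0,"dz":-0.6,"ax":0,"ay":0,"az":0,"fingers":0.48},{"dx":0,"dy":0,"dz":-1,"ax":0,"ay":0,"az":0,"fingers":0.48},{"dx":0,"dy":0,"dz":-1,"ax":0,"ay":0,"az":0,"fingers":0.7}]' >/dev/null
python3 -m creep '[{"dx":0,"dy":0,"dz":-1,"ax":0,"ay":0,"az":0,"fingers":0.7},{"dx":0,"dy":0,"dz":-1,"ax":0,"ay":0,"az":0,"fingers":0.7},{"dx":0,"dy":0,"dz":-1,"ax":0,"ay":0,"az":0,"fingers":0.7},{"dx":0.4,"dy":0.96,"dz":-1,"ax":0,"ay":0,"az":0,"fingers":0.7},{"dx":0.4,"dy":0.96,"dz":0,"ax":0,"ay":0,"az":0,"fingers":0.7}]' >/dev/null
python3 -m creep '[{"dx":0.4,"dy":0.96,"dz":0,"ax":0,"ay":0,"az":0,"fingers":0.7},{"dx":0.4,"dy":0.96,"dz":0,"ax":0,"ay":0,"az":0,"fingers":0.7},{"dx":0,"dy":0,"dz":0,"ax":0,"ay":0,"az":0,"fingers":0.7}]' >/dev/null
python3 go.py 484 -6.5 40 54
python3 - <<'E'
from h import *
p,d=env.camera("side");cv2.imwrite("pics/g6.png",cv2.resize(p[180:320,310:470,::-1],(640,560),interpolation=cv2.INTER_CUBIC))
r=env.cut_out("side","bottle")[0]; P,u,v=cloud("side",d,r["region"]); 
print(r["conf"],r["extent"]); Q=P[(P[:,2]>.03)&(P[:,2]<.065)];print(len(Q),Q.min(0),Q.max(0))
Q=P[(P[:,2]>.085)&(P[:,2]<.11)];print(Q.min(0),Q.max(0))
E
```

```text
t33.77 pos [ 461.8 -292.3   23.7] cl 54.0 w 29.1 ff 60.2 F [-2.8  2.5  6.4] q7 1.71 tilt 0.12
az 0.01  dx -0.06 dy 0.01 dz -0.01
t35.40 pos [ 487.3 -189.5  189.3] cl 54.3 w 60.0 ff 0.0 F [-0.4 -1.1 -0.2] q7 1.40 tilt 0.07
az 0.05  dx 4.41 dy 5.85 dz 5.97
0.58 [324.4, 204.1, 338.2, 236.8]
118 [ 0.46630427 -0.02693341  0.03019928] [0.49450051 0.00734012 0.06464548]
[ 0.47294936 -0.02057483  0.08589766] [0.49537963 0.00316029 0.10484721]
```

View pics/g6.png

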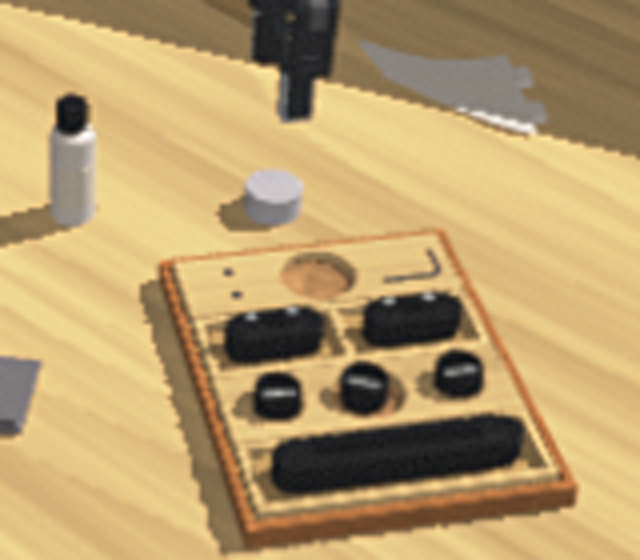

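```bash
python3 - <<'E'
from m import *
ims=[]
for n,b,c in(("top",(437,236,468,268),(425,220,485,280)),("side",(388,262,412,288),(370,250,430,300))):
    p,d=env.camera(n); l,t,r,bb=c
    ims.append(cv2.resize(p[t:bb,l:r,::-1],(400,400),interpolation=cv2.INTER_CUBIC))
    m=np.zeros(d.shape,bool); m[b[1]:b[3],b[0]:b[2]]=1; P,u,v=cloud(n,d,m)
    k=(P[:,2]>.025)&(P[:,2]<.06)&(p[v,u].max(1)<110); Q=P[k]
    print(n,len(Q),(Q.mean(0)*1000).round(1),(Q.min(0)*1000).round(1),(Q.max(0)*1000).round(1))
    T=Q[Q[:,2]>.029]; A=np.c_[T[:,:2]-T[:,:2].mean(0),np.ones(len(T))]; print("  slope",np.linalg.lstsq(A,T[:,2],rcond=None)[0].round(3))
cv2.imwrite("pics/pl.png",np.hstack(ims))
E
```

```text
<stdin>:8: RuntimeWarning: Mean of empty slice.
  ret = um.true_divide(
Traceback (most recent call last):
ValueError: zero-size array to reduction operation minimum which has no identity
```

```bash
python3 - <<'E'
from m import *
p,d=env.camera("side")
cv2.imwrite("pics/pl.png",cv2.resize(p[258:292,370:440,::-1],(800,388),interpolation=cv2.INTER_CUBIC))
for nm,b in(("loose",(390,265,411,287)),("f1",(415,265,436,284)),("f2",(370,268,389,288))):
    m=np.zeros(d.shape,bool); m[b[1]:b[3],b[0]:b[2]]=1; P,u,v=cloud("side",d,m)
    k=(P[:,2]>.023)&(P[:,2]<.06)&(p[v,u].max(1)<110); Q=P[k]
    print(nm,len(Q),(Q.mean(0)*1000).round(1),(Q.min(0)*1000).round(1),(Q.max(0)*1000).round(1),np.percentile(Q[:,2],[50,80,95]).round(4),"px",u[k].min(),u[k].max(),v[k].min(),v[k].max())
E
```

```text
loose 96 [ 458.7 -293.5   30.1] [ 442.2 -334.8   23.1] [ 476.4 -276.5   38.6] [0.0304 0.034  0.0354] px 395 410 271 286
f1 98 [ 509.2 -329.8   29.8] [ 492.6 -344.2   23.1] [ 527.1 -314.5   37.2] [0.0301 0.0333 0.0351] px 418 430 268 279
f2 101 [ 414.  -258.1   30. ] [ 395.3 -275.6   23. ] [ 444.3 -214.9   37.7] [0.0308 0.0338 0.0355] px 371 385 268 284
```

View pics/pl.png

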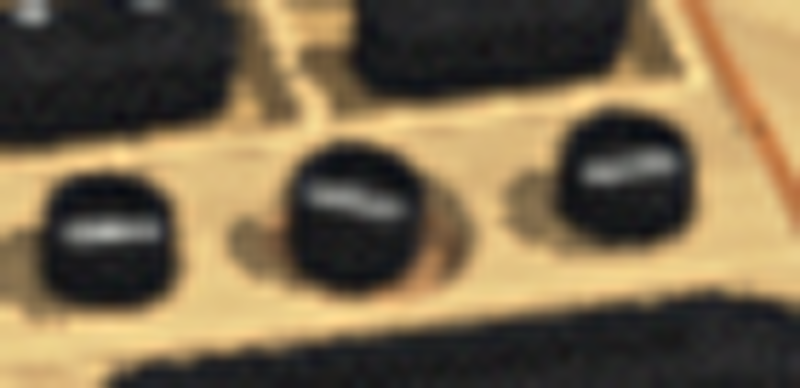

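The loose plug's top is at the same height as the fixed plugs, so it's seated flat; only its pin is turned. I move over the bottle and check the tray again from the top.

```bash
python3 -m creep '[{"dx":0.735,"dy":0.97,"dz":0,"ax":0,"ay":0,"az":0,"fingers":0.85},{"dx":0.735,"dy":0.97,"dz":0,"ax":0,"ay":0,"az":0,"fingers":0.85},{"dx":0.735,"dy":0.97,"dz":0,"ax":0,"ay":0,"az":0,"fingers":0.85},{"dx":0.735,"dy":0.97,"dz":0,"ax":0,"ay":0,"az":0,"fingers":0.85},{"dx":0.735,"dy":0.97,"dz":0,"ax":0,"ay":0,"az":0,"fingers":0.85}]' >/dev/null
python3 -m creep '[{"dx":0.735,"dy":0.97,"dz":0,"ax":0,"ay":0,"az":0,"fingers":0.85},{"dx":0,"dy":0,"dz":0,"ax":0,"ay":0,"az":0,"fingers":0.85},{"dx":0,"dy":0,"dz":0,"ax":0,"ay":0,"az":0,"fingers":0.85}]' >/dev/null
python3 go.py 484 -7.5 40 54
python3 - <<'E'
from m import *
p,d=env.camera("top")
cv2.imwrite("pics/t2.png",cv2.resize(p[175:315,330:510,::-1],(720,560),interpolation=cv2.INTER_CUBIC))
E
```

```text
t36.60 pos [482.8 -10.6 188.7] cl 54.0 w 72.8 ff 0.0 F [ 0.4  0.4 -0.8] q7 1.00 tilt 0.05
az -0.01  dx 0.03 dy 0.13 dz 5.95
```

View pics/t2.png

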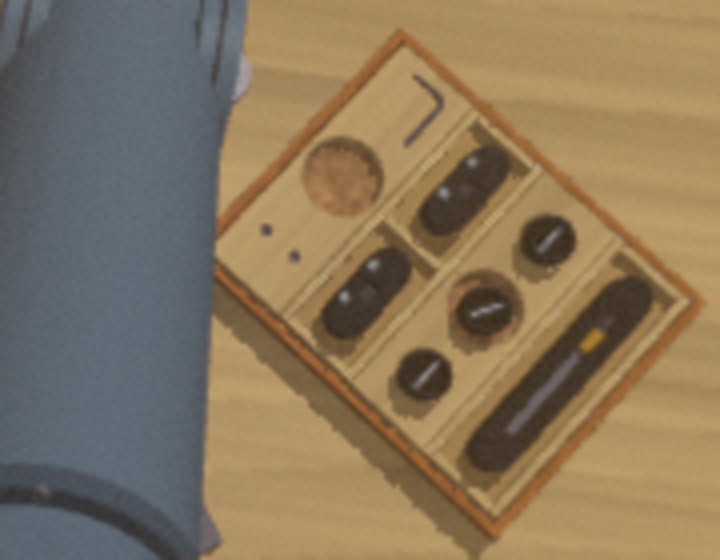

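From the top, all the low parts lie properly in their places, with the plug inside its recess at crop (485,310). Now the bottle.

```bash
python3 -m creep '[{"dx":0.03,"dy":0.13,"dz":0.6,"ax":0,"ay":0,"az":0,"fingers":0.85},{"dx":0,"dy":0,"dz":0.8,"ax":0,"ay":0,"az":0,"fingers":0.85},{"dx":0,"dy":0,"dz":0.8,"ax":0,"ay":0,"az":0,"fingers":0.85},{"dx":0,"dy":0,"dz":0.8,"ax":0,"ay":0,"az":0,"fingers":0.85},{"dx":0,"dy":0,"dz":0.8,"ax":0,"ay":0,"az":0,"fingers":0.85}]' >/dev/null
python3 -m creep '[{"dx":0,"dy":0,"dz":0.8,"ax":0,"ay":0,"az":0,"fingers":0.85},{"dx":0,"dy":0,"dz":0.8,"ax":0,"ay":0,"az":0,"fingers":0.85},{"dx":0,"dy":0,"dz":0.55,"ax":0,"ay":0,"az":0,"fingers":0.85},{"dx":0,"dy":0,"dz":0,"ax":0,"ay":0,"az":0,"fingers":0.85},{"dx":0,"dy":0,"dz":0,"ax":0,"ay":0,"az":0,"fingers":0.85}]' >/dev/null
python3 go.py 484 -7.5 40 54
```

```text
t37.90 pos [484.4  -6.2  40.1] cl 54.0 w 72.7 ff 0.0 F [ 0.3 -0.3  0.2] q7 1.09 tilt 0.04
az 0.01  dx -0.02 dy -0.05 dz 0.00
```

```bash
python3 - <<'E'
from m import *
p,d=env.camera("side")
cv2.imwrite("pics/b1.png",cv2.resize(p[150:250,270:390,::-1],(600,500),interpolation=cv2.INTER_CUBIC))
E
```

```text
(no output)
```

View pics/b1.png

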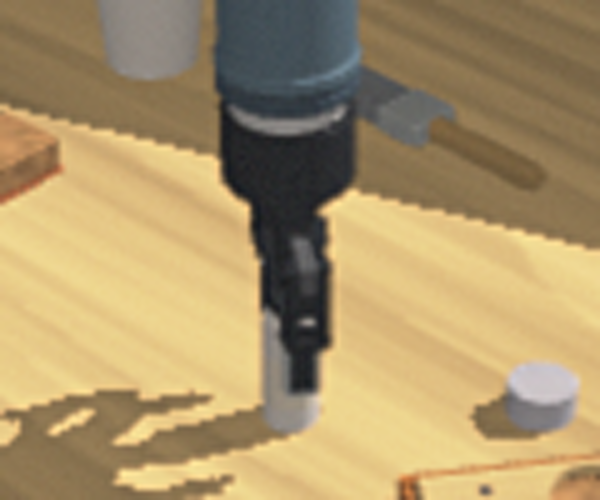

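```bash
python3 -m creep '[{"dx":0,"dy":-0.04,"dz":0,"ax":0,"ay":0,"az":0,"fingers":0.6},{"dx":0,"dy":0,"dz":0,"ax":0,"ay":0,"az":0,"fingers":0.5},{"dx":0,"dy":0,"dz":0,"ax":0,"ay":0,"az":0,"fingers":0.4},{"dx":0,"dy":0,"dz":0,"ax":0,"ay":0,"az":0,"fingers":0},{"dx":0,"dy":0,"dz":0,"ax":0,"ay":0,"az":0,"fingers":0}]' >/dev/null
python3 -m creep '[{"dx":0,"dy":0,"dz":0,"ax":0,"ay":0,"az":0,"fingers":0},{"dx":0,"dy":0,"dz":0,"ax":0,"ay":0,"az":0,"fingers":0}]' >/dev/null
python3 go.py 484 -7.5 40 54
python3 -m creep '[{"dx":0,"dy":0,"dz":-0.5,"ax":0,"ay":0,"az":0,"fingers":0},{"dx":0,"dy":0,"dz":-0.8,"ax":0,"ay":0,"az":0,"fingers":0},{"dx":0,"dy":0,"dz":-0.8,"ax":0,"ay":0,"az":0,"fingers":0},{"dx":0,"dy":0,"dz":-0.8,"ax":0,"ay":0,"az":0,"fingers":0},{"dx":0,"dy":0,"dz":0,"ax":0,"ay":0,"az":0,"fingers":0}]' >/dev/null
python3 go.py 534.7 -194.3 53 54
python3 - <<'E'
from m import *
p,d=env.camera("side")
cv2.imwrite("pics/b2.png",cv2.resize(p[130:250,270:390,::-1],(500,500),interpolation=cv2.INTER_CUBIC))
E
```

```text
t38.83 pos [484.   -6.5  40.2] cl 54.1 w 32.7 ff 58.9 F [0.2 1.  6.6] q7 1.10 tilt 0.06
az 0.01  dx -0.02 dy -0.03 dz 0.01
t39.45 pos [484.3  -6.9 113.7] cl 54.0 w 32.7 ff 59.3 F [ 0.2 -0.5 -0. ] q7 1.05 tilt 0.16
az 0.01  dx -6.04 dy -4.88 dz 2.43
```

View pics/b2.png

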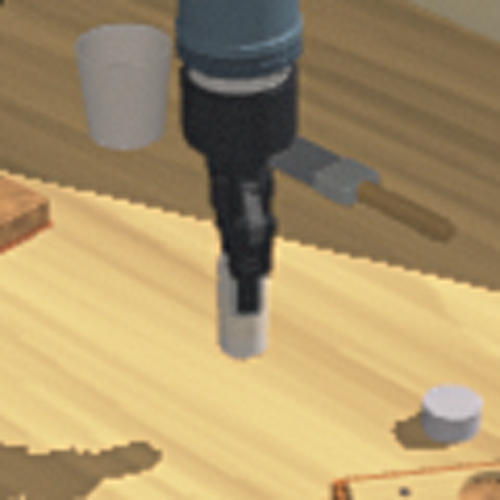

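```bash
python3 -m creep '[{"dx":-0.4,"dy":-0.32,"dz":0,"ax":0,"ay":0,"az":0,"fingers":0},{"dx":-0.7,"dy":-0.57,"dz":0,"ax":0,"ay":0,"az":0,"fingers":0},{"dx":-0.7,"dy":-0.57,"dz":0,"ax":0,"ay":0,"az":0,"fingers":0},{"dx":-0.7,"dy":-0.57,"dz":0,"ax":0,"ay":0,"az":0,"fingers":0},{"dx":-0.7,"dy":-0.57,"dz":0,"ax":0,"ay":0,"az":0,"fingers":0}]' >/dev/null
python3 -m creep '[{"dx":-0.7,"dy":-0.57,"dz":0,"ax":0,"ay":0,"az":0,"fingers":0},{"dx":-0.7,"dy":-0.57,"dz":0,"ax":0,"ay":0,"az":0,"fingers":0},{"dx":-0.7,"dy":-0.57,"dz":0,"ax":0,"ay":0,"az":0,"fingers":0},{"dx":-0.74,"dy":-0.57,"dz":0.2,"ax":0,"ay":0,"az":0,"fingers":0},{"dx":0,"dy":0,"dz":0.6,"ax":0,"ay":0,"az":0,"fingers":0}]' >/dev/null
python3 -m creep '[{"dx":0,"dy":0,"dz":0.6,"ax":0,"ay":0,"az":0,"fingers":0},{"dx":0,"dy":0,"dz":0,"ax":0,"ay":0,"az":0,"fingers":0},{"dx":0,"dy":0,"dz":0,"ax":0,"ay":0,"az":0,"fingers":0}]' >/dev/null
python3 go.py 535.2 -194.3 53.2 54
```

```text
t41.12 pos [ 534.  -193.5   77.2] cl 54.1 w 33.0 ff 59.4 F [-0.6 -0.2 -1. ] q7 1.42 tilt 0.02
az 0.02  dx -0.06 dy 0.00 dz 0.96
```

```bash
python3 -m creep '[{"dx":-0.05,"dy":0,"dz":0.4,"ax":0,"ay":0,"az":0,"fingers":0},{"dx":0,"dy":0,"dz":0.3,"ax":0,"ay":0,"az":0,"fingers":0},{"dx":0,"dy":0,"dz":0.15,"ax":0,"ay":0,"az":0,"fingers":0},{"dx":0,"dy":0,"dz":0.06,"ax":0,"ay":0,"az":0,"fingers":0},{"dx":0,"dy":0,"dz":0,"ax":0,"ay":0,"az":0,"fingers":0}]' >/dev/null
python3 go.py 535.2 -194.3 53.2 54
python3 -m creep '[{"dx":0,"dy":0,"dz":0.05,"ax":0,"ay":0,"az":0,"fingers":0},{"dx":0,"dy":0,"dz":0,"ax":0,"ay":0,"az":0,"fingers":0}]' >/dev/null
python3 go.py 535.2 -194.3 53.2 54
```

```text
t41.75 pos [ 535.1 -194.9   54.6] cl 54.0 w 32.7 ff 59.4 F [-0.8 -0.7 -0.9] q7 1.43 tilt 0.01
az 0.01  dx 0.01 dy 0.02 dz 0.05
t42.00 pos [ 535.2 -194.9   53.4] cl 54.1 w 32.8 ff 59.4 F [ 0.1  0.9 -1.3] q7 1.43 tilt 0.02
az 0.01  dx 0.01 dy 0.02 dz 0.01
```

```bash
python3 -m creep '[{"dx":0,"dy":0,"dz":0,"ax":0,"ay":0,"az":0,"fingers":0.45},{"dx":0,"dy":0,"dz":0,"ax":0,"ay":0,"az":0,"fingers":0.7},{"dx":0,"dy":0,"dz":0,"ax":0,"ay":0,"az":0,"fingers":0.8},{"dx":0,"dy":0,"dz":0,"ax":0,"ay":0,"az":0,"fingers":0.8},{"dx":0,"dy":0,"dz":-0.5,"ax":0,"ay":0,"az":0,"fingers":0.8}]' >/dev/null
python3 -m creep '[{"dx":0,"dy":0,"dz":-0.8,"ax":0,"ay":0,"az":0,"fingers":0.8},{"dx":0,"dy":0,"dz":-0.8,"ax":0,"ay":0,"az":0,"fingers":0.8},{"dx":0,"dy":0,"dz":-0.8,"ax":0,"ay":0,"az":0,"fingers":0.8},{"dx":0,"dy":0,"dz":-0.8,"ax":0,"ay":0,"az":0,"fingers":0.8},{"dx":0,"dy":0,"dz":-0.8,"ax":0,"ay":0,"az":0,"fingers":0.8}]' >/dev/null
python3 -m creep '[{"dx":0,"dy":0,"dz":-0.8,"ax":0,"ay":0,"az":0,"fingers":0.8},{"dx":0.8,"dy":0.9,"dz":-0.3,"ax":0,"ay":0,"az":0,"fingers":0.8},{"dx":0.8,"dy":0.9,"dz":0,"ax":0,"ay":0,"az":0,"fingers":0.8},{"dx":0.8,"dy":0.9,"dz":0,"ax":0,"ay":0,"az":0,"fingers":0.8},{"dx":0.8,"dy":0.9,"dz":0,"ax":0,"ay":0,"az":0,"fingers":0.8}]' >/dev/null
python3 -m creep '[{"dx":0.8,"dy":0.9,"dz":0,"ax":0,"ay":0,"az":0,"fingers":0.8},{"dx":0.8,"dy":0.9,"dz":0,"ax":0,"ay":0,"az":0,"fingers":0.8},{"dx":0.8,"dy":0.9,"dz":0,"ax":0,"ay":0,"az":0,"fingers":0.8},{"dx":0,"dy":0,"dz":0,"ax":0,"ay":0,"az":0,"fingers":0.8},{"dx":0,"dy":0,"dz":0,"ax":0,"ay":0,"az":0,"fingers":0.8}]' >/dev/null
python3 go.py 535.2 -194.3 53.2 54
python3 - <<'E'
from m import *
a,_=env.camera("side"); b,_=env.camera("top")
cv2.imwrite("pics/end.png",np.hstack([cv2.resize(a[200:320,335:455,::-1],(400,400),interpolation=cv2.INTER_CUBIC),cv2.resize(b[170:310,370:510,::-1],(400,400),interpolation=cv2.INTER_CUBIC)]))
E
```

```text
t44.50 pos [514.4  13.9 193.9] cl 54.0 w 68.1 ff 0.0 F [-0.1  0.7 -0.4] q7 0.94 tilt 0.05
az 0.00  dx -5.57 dy -6.25 dz 5.63
```

View pics/end.png

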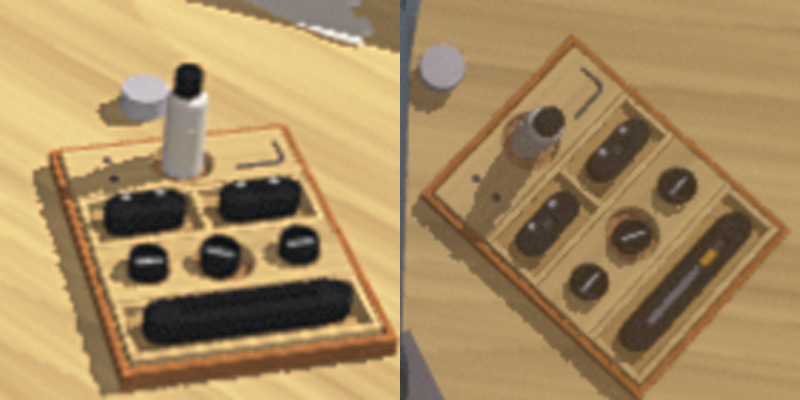

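The bottle stands upright in its recess at (185,165), and all the low parts are seated. The arm is clear.

```bash
python3 -c "
from plant import env
print(env.sign_off())"
```

```text
the job is handed in; nothing more can be done
None
```

The tray is loaded and handed in at about 45 s: the centre box, both side boxes and the leash plug went in flat, then the bottle was stood upright in its recess, and the gripper is open and clear.

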